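# Click the inspection lens into focus and hold it

## Task

Free the inspection stand's focus by flipping its blue cam lock lever over toward the front, then swing the focus lever clockwise (seen from above) by its red knob exactly four clicks, without going past the fourth. A spring pulls the lever back, so finish while still holding the knob there on the fourth click, and leave the dish under the lens and the other glassware undisturbed.

Things in the scene. Friction and masses are not known exactly. Their poses are not given: they have to be found in the camera images.
- stand: white inspection stand, fixed to the bench, base plate 170 x 230 x 12 mm (x, y, z). Origin: centre of its underside; its front looks along its own -x, z is up. Its yaw varies. In its own frame: 124 mm high steel column at (55, 65) mm with a magnifying lens in a 58 mm black ring over a black stage at (-15, 65); grey index head with a click disc about (0, -50), its top parts below z = 60 mm
- cam_lock (a joint): blue cam lock lever, rad: near 0 (up to 0.15 at the start) locked, leaning to the stand's back (+x); 1.2 fully flipped, leaning to the stand's front (-x); it locks the focus lever below about 0.4 and stays where it is left (stiff: about 2 N at the tip). It turns about a level axis along the stand's y through (-85, -37.5, 47) mm in the stand's frame
- cam_tip (a point): centre of the round end of the blue cam lock lever (a round grip 15 mm thick, its last 27 mm blue), 70 mm from its hinge axis. At 0 it is at about (-45, -37.5, 105) mm in the stand's frame, at 1.2 at about (-125, -37.5, 105)
- focus_lever (a joint): focus lever, rad: 0 at rest, growing clockwise as seen from above; a spring pawl clicks into a notch every 0.25 rad (the first click is at 0.25, the fourth at 1.0, end stop at 1.35). The crest lies halfway between notches. A return spring swings it back to 0 when released; the pull needed at the knob, along its circle, jumps to 7 to 10 N on leaving a notch and falls to 2 to 5 N just before dropping into the next. Each click lowers the lens 5.5 mm
- knob (a point): point on the axis of the red knob, at a good height to grip (85 mm above the bench). The knob is an upright round sleeve that spins freely on the lever's end, 17 to 19 mm thick, from 57 to 109 mm above the bench. It runs on a circle of 100 mm about point lever_pivot. At rest it stands toward the stand's back right, at 40 degrees from the stand's +x toward -y
- lever_pivot (a point): point on the focus lever's upright axis, fixed in the stand at (0, -50, 85) mm of its frame, at the same height as point knob
- dish: glass dish, 58 mm wide, 14 mm high, lying on the stage under the lens; leave it. Origin at the centre of its underside
- amber_jar: small amber stoppered bottle, 43 x 43 x 111 mm, bystander. Origin at the centre of its underside
- beaker_50: small glass beaker, 47 x 47 x 56 mm, bystander. Origin at the centre of its underside
- vial: sample vial with a black cap, 25 x 25 x 58 mm, bystander. Origin at the centre of its underside

How it is judged:
By the outcome, as a careful person would: the job done as asked, in the order asked, and still so for the second after the job is handed in, while the arm keeps its last pose, push and grip.
It also fails if it takes over 58 s, if anything falls off the work surface, if the arm or the gripper's body presses on something with over 40 N, if the wrist force passes 120 N, or if a joint passes its speed limit or range.

## Robot

A 6-joint arm with a two-finger parallel gripper is mounted at the origin on a cart in front of the work surface, level with it; the furniture and walls round the work are solid. World frame = base frame: x ahead of the robot, y to its left, z up, the work surface at z = 0. Lengths are in mm, angles in rad, forces in N, time in s.
With the tool pointing down it reaches from about 350 to 800 mm from the base axis. Payload 7.3 kg.
Tool frame: the origin (TCP) lies between the finger pads; the fingertips stand 14 mm ahead of it and the grasp point (between the pads) lies 5 mm behind it; z points along the fingers, y is the line along which they close (so a half turn about z gives the same grasp; the last joint's range is limited). The gripper opens to 85 mm and grips with 20 to 120 N. Pads are 22 mm wide; open, the fingers measure 114 mm over their backs; the gripper's body (76 mm by 85 mm) begins 54 mm behind the grasp point. The pads swing forward as they close: fully open they stand 13 mm farther back than shut.
Start: joints at [-1.486, 0.342, 1.524, -0, 1.275, -0.146], TCP at [120.118, -511.092, 245.322] pointing down, gripper open.
Joint ranges: [-2.53, 2.53], [-0.77, 2.02], [0.04, 2.7], [-1, 4.14], [0.28, 2.66], [-3.11, 3.11]. Speed limits (rad/s): [2.57, 2.57, 3.14, 3.14, 3.14, 3.14].

## Interface

Orientations are given as a rotation vector (axis times angle).
In Python, from workcell import robot, vision gives the robot as it stands.
- The arm moves only by the shell command python3 -m crank 'ROWS' [FORCE]. ROWS is JSON, a list of rows, each a list of 3 entries, a list of its own where there are three numbers: the shift along the world's x, y, z in cm, then the turn, a rotation vector about the world's x, y, z in degrees, then the closure, from 0 (fully open) to 1 (shut). In form: [[[tx, ty, tz], [rx, ry, rz], grip], ...]. A call has 1 to 8 rows; each row shifts and turns the commanded pose from where the row before left it; what a row does not reach is not made up. A row lasts 1/8 s, in which the tool goes at most 62.5 mm and 10.7 degrees, less where a joint would pass 70% of its speed; a pose out of reach is approached as far as the arm can. A call is refused whole if a number of a shift passes 6.25 or a number of a turn 10.7, either way. A call with a gripper value outside its range is refused whole. The fingers move at their own pace and stop on an object; FORCE is the grip in N (left out, the last holds). Time passes only in rows, so rows that do not move let the fingers close. It gives the time, the measured TCP pose, the force, the opening and the grip force at its end, in the units of the state.
- robot.read_state(): the state, without advancing time (a new reading comes with each control period).
- vision.capture(name): name is "scene" or "top" or "wrist"; returns a dict with "image" (384x512x3 uint8, blue, green, red), "fx", "fy", "cx", "cy" (pixels), "D" ([k1, k2, p1, p2, k3] as OpenCV has them; the pictures are not rectified), "extrinsics" (4x4, takes a point from camera to world coordinates). Camera axes: x right, y down, z forward; pixel columns grow to the right and rows downward; lengths in mm; the calibration is good to about 2 mm. A picture is of the moment at which its call begins. There is no depth.
- robot.job_done(): hands the job in; it is judged then, once.
The state is a dict: "time_s": time; "joints": joint angles; "joint_vel": joint speeds; "effort": joint torques, N m; "tool_pos": TCP position; "ee_rot": TCP orientation; "wrist_force": force on the tool from outside, world axes, zero at the start; "torque": the same for the moment, N m; "finger_gap": finger opening in mm; "gripper_force": force on a finger pad.
Only numpy, scipy, OpenCV 4.12 (cv2) and the standard library are available. Lean on these libraries where they do the work, as an engineer would, in place of code of your own. Each camera call takes 0.05 s, during which the arm holds its last target. There are 200 camera calls.

## Working session

There is one attempt and no reset: what is moved stays moved. The work goes in short steps, Python scripts to look and compute and a shell command to move; the robot and the scene stay as the last step left them, time stands still between calls to the robot, and variables do not carry over. Pictures are saved under pics/ and viewed, at most 10 in all, crops included, and the job is handed in when it is done.

```bash
mkdir -p pics; ls
python3 - <<'E'
from workcell import robot, vision
import cv2,pickle
d={}
for n in ("scene","top"):
    c=vision.capture(n); d[n]=c; cv2.imwrite(f"pics/{n}0.png",c["image"])
    print(n,c["fx"],c["cx"],c["D"],c["extrinsics"])
pickle.dump(d,open("cap0.pkl","wb"))
print(robot.read_state())
E
```

```text
pics
scene 356.1872841546739 250.42146371880872 [0.01493055 0.         0.         0.         0.        ] [[-4.54185933e-01 -5.46863137e-01  7.03317743e-01 -6.56663484e+01]
 [-8.90641316e-01  2.97984021e-01 -3.43458250e-01  6.30153838e+02]
 [-2.17527937e-02 -7.82397746e-01 -6.22399055e-01  6.17274034e+02]
 [ 0.00000000e+00  0.00000000e+00  0.00000000e+00  1.00000000e+00]]
top 347.2859649451193 256.23858273372736 [-0.0611699  0.         0.         0.         0.       ] [[ 1.40227313e-02 -9.97470614e-01  6.96831201e-02  4.85956445e+02]
 [-9.99891827e-01 -1.36791773e-02  5.40499592e-03  3.22277656e+02]
 [-4.43811684e-03 -6.97513750e-02 -9.97554534e-01  9.32714810e+02]
 [ 0.00000000e+00  0.00000000e+00  0.00000000e+00  1.00000000e+00]]
{'time_s': 0.1, 'joints': array([-1.48599949e+00,  3.42647472e-01,  1.52491075e+00, -1.41563895e-05,
        1.27542594e+00, -1.45989173e-01]), 'joint_vel': array([-0.00085127, -0.00126877, -0.00303719,  0.00143306, -0.00085817,
        0.00013884]), 'effort': array([ 2.01071336e-03, -4.34442472e+01, -2.46491504e+01, -9.37964023e-05,
        4.55600792e-03, -1.11159653e-05]), 'tool_pos': array([ 120.0839177 , -510.73112522,  244.70209647]), 'ee_rot': array([-3.11931707e+00, -3.61560085e-01, -4.55865011e-05]), 'wrist_force': array([-0.00550321, -0.32499828,  0.0345536 ]), 'torque': array([-0.00067273,  0.01082561, -0.02686041]), 'gripper_force': 0.0, 'finger_gap': 85.57993685299387}
```

View pics/scene0.png

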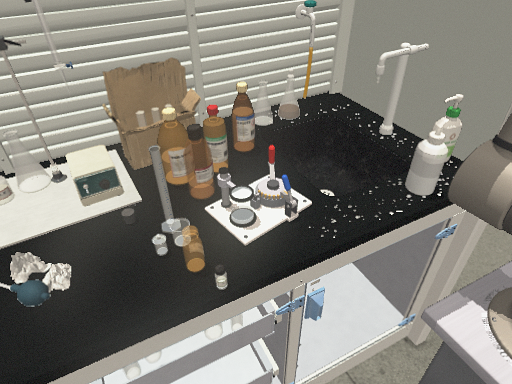

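View pics/top0.png

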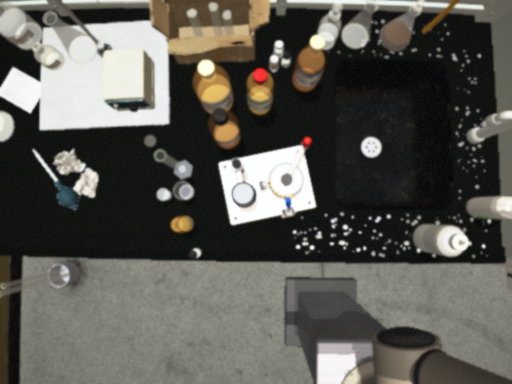

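The scene view shows the stand at about (258,205), with the red knob at (272,155) and the blue lever at (287,184). In the top view the plate spans (220,145) to (315,224), the knob is at (307,141) and the blue lever at (288,203). I'll enlarge both.

Run:
```python
import cv2,pickle,numpy as np
d=pickle.load(open("cap0.pkl","rb"))
a=d["top"]["image"][130:230,210:325];b=d["scene"]["image"][140:240,200:315]
cv2.imwrite("pics/crop0.png",np.hstack([cv2.resize(x,None,fx=3.4,fy=5.0/5*3.4,interpolation=cv2.INTER_CUBIC) for x in(a,b)]))
```

```text
(no output)
```

View pics/crop0.png

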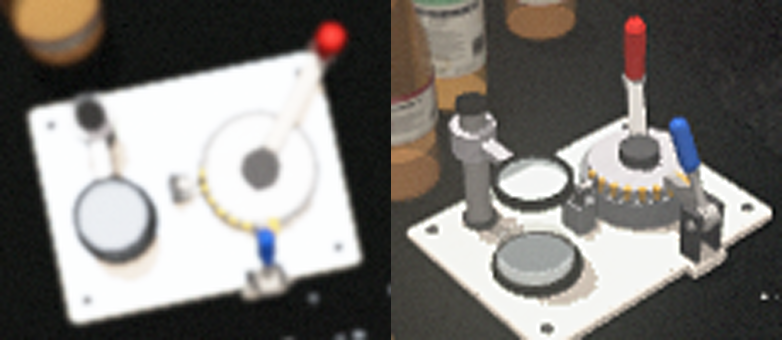

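```bash
cat > h.py <<'E'
import numpy as np,cv2
from scipy.optimize import least_squares
def K(c): return np.array([[c["fx"],0,c["cx"]],[0,c["fy"],c["cy"]],[0,0,1]])
def proj(c,P):
    T=np.linalg.inv(c["extrinsics"]); return cv2.projectPoints(np.float64(P).reshape(-1,3),cv2.Rodrigues(T[:3,:3])[0],T[:3,3],K(c),np.float64(c["D"]))[0][:,0]
def S(p,P):
    c,s=np.cos(p[2]),np.sin(p[2]);P=np.atleast_2d(np.float64(P));return np.c_[p[0]+c*P[:,0]-s*P[:,1],p[1]+s*P[:,0]+c*P[:,1],P[:,2]]
E
python3 - <<'E'
from h import *
import pickle
d=pickle.load(open("cap0.pkl","rb"));t,s=d["top"],d["scene"]
px=lambda a,o:(np.float64(a)+.5)/3.4-.5+o
kn=[100*np.cos(np.radians(40)),-50-100*np.sin(np.radians(40)),109]
A=[[85,115,12],[85,-115,12],[-85,-115,12],[-85,115,12],kn]
ua=px([[27,108],[312,52],[362,265],[75,325],[331,39]],[210,130])
B=[[85,115,12],[-85,-115,12],kn]
ub=px([[16,235],[381,212],[245,20]],[200,140])
f=lambda p:np.r_[(proj(t,S(p,A))-ua).ravel(),(proj(s,S(p,B))-ub).ravel()]
r=least_squares(f,[550,250,0]);p=r.x;print(p,np.degrees(p[2]));print(r.fun.reshape(-1,2).round(1))
np.save("p.npy",p)
for n,P in dict(knob=kn,piv=[0,-50,85],tip0=[-45,-37.5,105],tip1=[-125,-37.5,105],hinge=[-85,-37.5,47]).items():
    print(n,S(p,P)[0].round(1),((proj(s,S(p,P))-[200,140])*3.4+[391,0]).round(0),((proj(t,S(p,P))-[210,130])*3.4).round(0))
for k in range(5):
    a=np.radians(-40)-.25*k;print(k,S(p,[100*np.cos(a),-50+100*np.sin(a),85])[0].round(1))
E
```

```text
[5.65562597e+02 3.00046057e+02 2.23266687e-01] 12.792238892128744
[[ 0.3  1.7]
 [ 0.3  0.5]
 [-0.5 -0.2]
 [-1.   0.3]
 [ 0.3 -0.3]
 [-0.8 -2. ]
 [ 0.7 -1.2]
 [-0.5 -0.2]]
knob [665.6 205.6 109. ] [[633.  18.]] [[331.  37.]]
piv [576.6 251.3  85. ] [[638. 115.]] [[263. 164.]]
tip0 [530.  253.5 105. ] [[669. 126.]] [[261. 228.]]
tip1 [452.  235.8 105. ] [[751. 178.]] [[286. 340.]]
hinge [491.  244.7  47. ] [[704. 215.]] [[266. 284.]]
0 [665.6 205.6  85. ]
1 [651.5 185.   85. ]
2 [632.8 168.5  85. ]
3 [610.5 157.2  85. ]
4 [586.2 151.7  85. ]
```

```bash
python3 -m crank '[[[1.5,4.5,4],[0,0,0],1],[[2,4.5,3.5],[0,0,0],1],[[3,5,1.5],[0,0,0],1],[[3.5,5,0],[0,0,0],1],[[3.5,5,0],[0,0,0],1],[[3.5,5,0],[0,0,0],1],[[3.5,5,0],[0,0,0],1],[[3.5,5,0],[0,0,0],1]]'
python3 -m crank '[[[3,5,0],[0,0,0],1],[[2,5.5,0],[0,0,0],1],[[2,5.5,0],[0,0,0],1],[[2,5.5,0],[0,0,0],1],[[2,5.5,0],[0,0,0],1],[[2,5.5,0],[0,0,0],1],[[0,0,0],[0,0,0],1]]'
```

```text
time_s: 1.1
tool_pos: [360.8, -119.3, 335.3]
ee_rot: [3.12, 0.361, 0.0]
wrist_force: [1.8, -0.9, 0.3]
finger_gap: -0.1
gripper_force: 0.0
time_s: 1.98
tool_pos: [490.3, 207.2, 333.8]
ee_rot: [-3.119, -0.369, 0.003]
wrist_force: [-0.5, 0.4, 0.0]
finger_gap: 0.2
gripper_force: 0.0
```

```bash
cat > w.py <<'E'
from h import *
from workcell import vision
import sys
p=np.load("p.npy");c=vision.capture("wrist");im=cv2.resize(c["image"],None,fx=1.5,fy=1.5)
kn=[100*np.cos(np.radians(40)),-50-100*np.sin(np.radians(40)),109]
import pickle;pickle.dump(c,open(sys.argv[1]+".pkl","wb"))
for P in [[85,115,12],[85,-115,12],[-85,-115,12],[-85,115,12],kn,[0,-50,57],[-45,-37.5,105],[-125,-37.5,105]]:
    q=proj(c,S(p,P))[0]*1.5
    if abs(q).max()<2000: cv2.drawMarker(im,tuple(int(v) for v in q.round()),(0,255,0),cv2.MARKER_CROSS,12,1)
cv2.imwrite(f"pics/{sys.argv[1]}.png",im)
E
python3 w.py w1
```

```text
(no output)
```

View pics/w1.png

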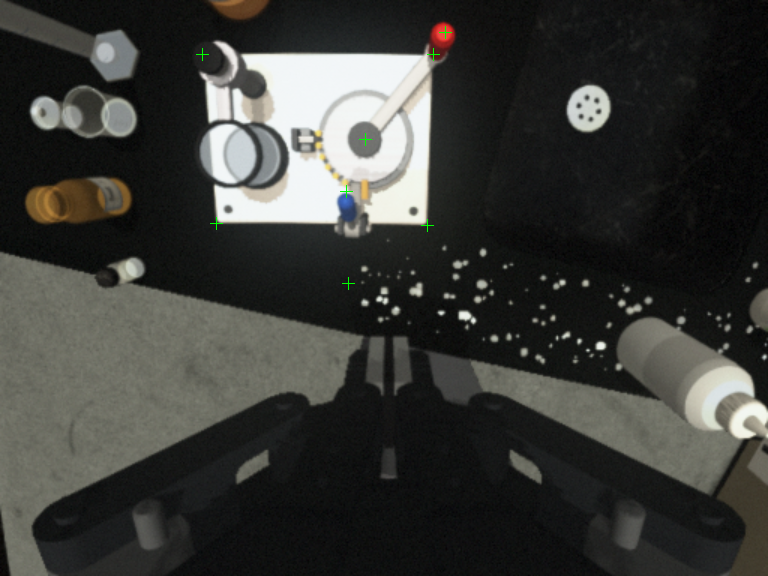

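The wrist view agrees with the fit: plate corners and knob (444,35) line up to within about 2 mm. The blue tip is at (346,203), about 0.15 rad from locked. I'll go down behind it.

```bash
python3 -m crank '[[[3.5,2.65,-3],[0,0,0],1],[[3.5,2.65,-3],[0,0,0],1],[[0,0,-4.5],[0,0,0],1],[[0,0,-4],[0,0,0],1],[[0,0,-3],[0,0,0],1],[[0,0,0],[0,0,0],1],[[0,0,0],[0,0,0],1]]'
```

```text
time_s: 2.9
tool_pos: [560.9, 256.3, 162.0]
ee_rot: [-3.121, -0.36, -0.003]
wrist_force: [0.3, 0.2, 0.2]
finger_gap: -0.4
gripper_force: 0.0
```

```bash
python3 -m crank '[[[-0.1,0.4,-3],[0,0,0],1],[[0,0,-3.2],[0,0,0],1],[[0,0,0],[0,0,0],1],[[0,0,0],[0,0,0],1]]'; python3 -m crank '[[[-1,-0.22,0],[0,0,0],1],[[-1,-0.22,0],[0,0,0],1],[[-1,-0.22,0],[0,0,0],1],[[-1,-0.22,0],[0,0,0],1],[[0,0,0],[0,0,0],1]]'
```

```text
time_s: 3.4
tool_pos: [560.4, 261.1, 100.6]
ee_rot: [-3.12, -0.361, -0.005]
wrist_force: [0.3, 0.1, 0.8]
finger_gap: 0.0
gripper_force: 0.0
time_s: 4.03
tool_pos: [517.8, 251.9, 98.3]
ee_rot: [3.12, 0.362, -0.003]
wrist_force: [0.1, -0.1, -0.1]
finger_gap: 0.0
gripper_force: 0.0
```

```bash
python3 -m crank '[[[-1,-0.22,0],[0,0,0],1],[[-1,-0.22,0],[0,0,0],1],[[-0.5,-0.11,0],[0,0,0],1],[[-0.5,-0.11,0],[0,0,0],1],[[0,0,0],[0,0,0],1]]'
```

```text
time_s: 4.65
tool_pos: [488.3, 245.4, 98.1]
ee_rot: [3.12, 0.362, -0.002]
wrist_force: [1.1, 0.1, -0.5]
finger_gap: 0.2
gripper_force: 0.3
```

```bash
python3 -m crank '[[[-0.5,-0.11,0],[0,0,0],1],[[-0.5,-0.11,0],[0,0,0],1],[[0,0,0],[0,0,0],1]]'; python3 -m crank '[[[-0.4,-0.09,0],[0,0,0],1],[[0,0,0],[0,0,0],1],[[0,0,0],[0,0,0],1]]'; python3 w.py w2
```

```text
time_s: 5.03
tool_pos: [482.2, 244.2, 99.9]
ee_rot: [-3.119, -0.361, -0.013]
wrist_force: [9.8, 3.0, 1.2]
finger_gap: 0.2
gripper_force: 4.4
time_s: 5.4
tool_pos: [480.9, 244.0, 101.0]
ee_rot: [-3.118, -0.361, -0.023]
wrist_force: [15.8, 4.4, 3.0]
finger_gap: -0.0
gripper_force: 7.3
```

View pics/w2.png

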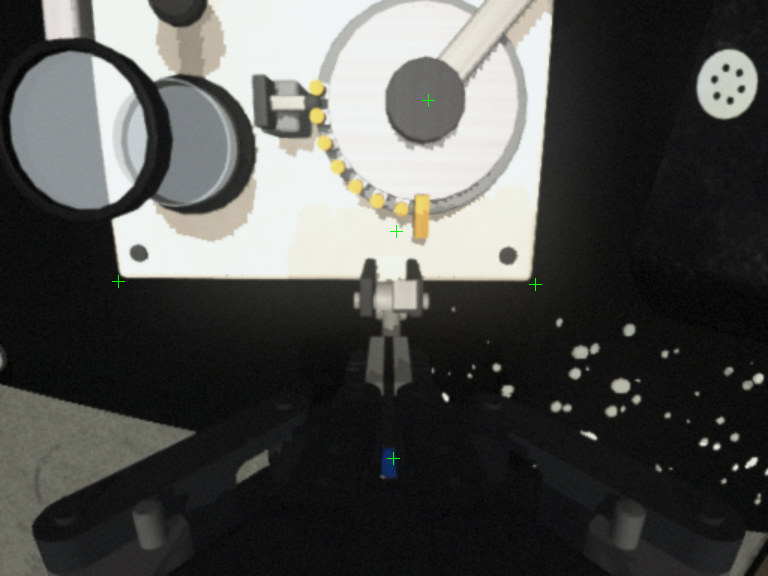

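The lever is against its front stop: the blue tip is at (389,463), on the predicted 1.2 position, and the push force rose to 16 N. Next is the knob.

```bash
python3 -m crank '[[[2,0.4,2],[0,0,0],1],[[1,0.1,5],[0,0,-5],0.8],[[3,-0.6,4],[0,0,-10],0.5],[[4,-0.9,0],[0,0,-10],0],[[4,-0.9,0],[0,0,-10],0],[[3,-0.9,0],[0,0,-10],0],[[2,-0.6,0],[0,0,-10],0],[[0,0,0],[0,0,-10],0]]'; python3 -m crank '[[[0,0,0],[0,0,-5],0],[[0,0,0],[0,0,0],0],[[0,0,0],[0,0,0],0]]'; python3 w.py w3
```

```text
time_s: 6.45
tool_pos: [665.2, 207.4, 206.9]
ee_rot: [2.82, -1.381, -0.004]
wrist_force: [-0.4, -0.0, -0.4]
finger_gap: 85.5
gripper_force: 0.0
time_s: 6.82
tool_pos: [664.6, 208.4, 208.1]
ee_rot: [2.765, -1.491, -0.002]
wrist_force: [-0.4, 0.5, 0.9]
finger_gap: 85.3
gripper_force: 0.0
```

View pics/w3.png

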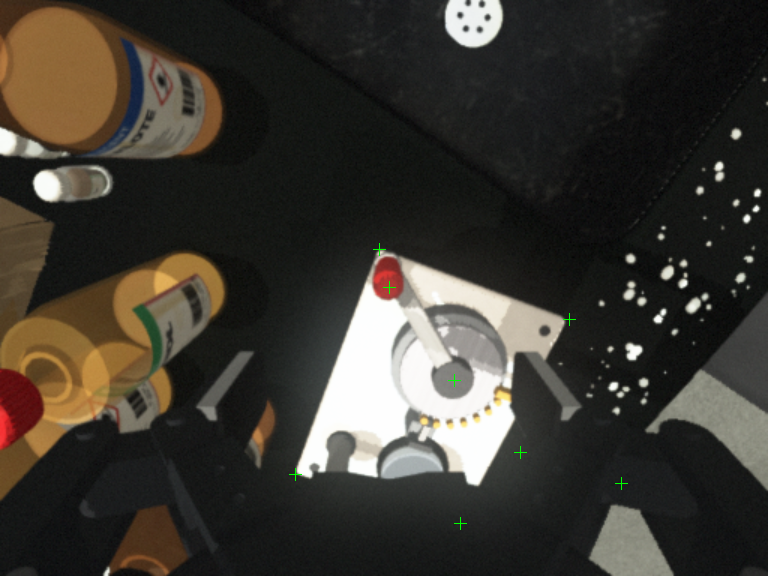

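The knob is at (388,280), centred between the open fingers. I'll check how far the bottles on the left stand from the gripper before going down.

Run:
```python
from h import *
import pickle
d=pickle.load(open("cap0.pkl","rb"))
def pt(c,u,z):
    q=cv2.undistortPoints(np.float64([[u]]),K(c),np.float64(c["D"]))[0,0];E=c["extrinsics"];r=E[:3,:3]@[q[0],q[1],1];return (E[:3,3]+r*(z-E[2,3])/r[2]).round()
for u in [(216,170),(203,193),(178,182),(244,149)]: print(u,pt(d["scene"],u,0))
for z in(0,150,200): print(z,pt(d["top"],(260,77),z),pt(d["top"],(228,120),z),pt(d["top"],(310,60),z))
```

```text
(216, 170) [779. 332.   0.]
(203, 193) [693. 407.   0.]
(178, 182) [776. 453.   0.]
(244, 149) [846. 204.   0.]
0 [868. 321.   0.] [744. 407.   0.] [919. 182.  -0.]
150 [806. 321. 150.] [703. 394. 150.] [850. 205. 150.]
200 [786. 322. 200.] [689. 389. 200.] [826. 212. 200.]
```

```bash
python3 -m crank '[[[0.1,-0.3,-3],[0,0,0],0],[[0,0,-4],[0,0,0],0],[[0,0,-4],[0,0,0],0],[[0,0,-1.8],[0,0,0],0],[[0,0,0],[0,0,0],0],[[0,0,0],[0,0,0],0]]'; python3 -m crank '[[[0,0,0],[0,0,0],0.6],[[0,0,0],[0,0,0],0.8],[[0,0,0],[0,0,0],1],[[0,0,0],[0,0,0],1],[[0,0,0],[0,0,0],1]]' 40
```

```text
time_s: 7.62
tool_pos: [667.2, 205.6, 82.3]
ee_rot: [-2.762, 1.492, -0.004]
wrist_force: [-0.5, -0.1, 0.8]
finger_gap: 85.5
gripper_force: 0.0
time_s: 8.25
tool_pos: [666.7, 205.8, 80.7]
ee_rot: [-2.763, 1.493, -0.002]
wrist_force: [1.3, 2.3, 0.8]
finger_gap: 17.3
gripper_force: 39.1
```

```bash
cat > a.py <<'E'
from workcell import robot;import numpy as np
s=robot.read_state();x,y,z=s["tool_pos"];dx,dy=x-576.6,y-251.3
a=np.arctan2(dy,dx);F=s["wrist_force"]
print("theta",round(np.radians(-27.2)-a,3),"R",round(np.hypot(dx,dy),1),"Ftan",round(F@[np.sin(a),-np.cos(a),0],1),"Frad",round(F@[np.cos(a),np.sin(a),0],1))
E
python3 a.py; python3 -m crank '[[[0,0,0],[0,0,0],1],[[-0.3,-0.5,0],[0,0,0],1],[[-0.34,-0.58,0],[0,0,0],1],[[-0.38,-0.5,0],[0,0,0],1],[[-0.38,-0.48,0],[0,0,0],1],[[0,0,0],[0,0,0],1],[[0,0,0],[0,0,0],1]]' 60;python3 a.py
```

```text
theta -0.007 R 100.9 Ftan -2.6 Frad 0.1
time_s: 9.12
tool_pos: [652.4, 185.0, 80.7]
ee_rot: [-2.763, 1.493, -0.001]
wrist_force: [4.1, 4.1, 1.7]
finger_gap: 17.2
gripper_force: 58.8
theta 0.244 R 100.7 Ftan -5.8 Frad 0.4
```

```bash
python3 -m crank '[[[-0.44,-0.44,0],[0,0,0],1],[[-0.45,-0.44,0],[0,0,0],1],[[-0.48,-0.4,0],[0,0,0],1],[[-0.5,-0.37,0],[0,0,0],1],[[0,0,0],[0,0,0],1],[[0,0,0],[0,0,0],1]]';python3 a.py;  python3 -m crank '[[[-0.53,-0.32,0],[0,0,0],1],[[-0.55,-0.31,0],[0,0,0],1],[[-0.57,-0.26,0],[0,0,0],1],[[-0.58,-0.24,0],[0,0,0],1],[[0,0,0],[0,0,0],1],[[0,0,0],[0,0,0],1]]';python3 a.py
```

```text
time_s: 9.88
tool_pos: [633.6, 168.6, 80.6]
ee_rot: [-2.763, 1.493, -0.001]
wrist_force: [3.5, 4.4, 2.2]
finger_gap: 17.2
gripper_force: 58.9
theta 0.493 R 100.5 Ftan -5.4 Frad -1.7
time_s: 10.62
tool_pos: [611.5, 157.4, 80.6]
ee_rot: [-2.762, 1.493, -0.001]
wrist_force: [3.1, 4.3, 1.8]
finger_gap: 17.5
gripper_force: 58.9
theta 0.741 R 100.2 Ftan -4.4 Frad -3.0
```

```bash
python3 -m crank '[[[-0.59,-0.18,0],[0,0,0],1],[[-0.6,-0.17,0],[0,0,0],1],[[-0.62,-0.1,0],[0,0,0],1],[[-0.62,-0.08,0],[0,0,0],1],[[0,0,0],[0,0,0],1],[[0,0,0],[0,0,0],1]]';python3 a.py
python3 - <<'E'
from workcell import vision
import cv2,numpy as np
a=vision.capture("scene")["image"][130:250,190:330];b=vision.capture("wrist")["image"]
cv2.imwrite("pics/end.png",np.hstack([cv2.resize(a,(448,384),interpolation=cv2.INTER_CUBIC),cv2.resize(b[:, :],(350,384))]))
E
```

```text
time_s: 11.38
tool_pos: [587.3, 152.0, 80.6]
ee_rot: [-2.762, 1.493, -0.002]
wrist_force: [4.9, 4.8, 1.3]
finger_gap: 17.2
gripper_force: 58.9
theta 0.988 R 99.8 Ftan -5.4 Frad -4.3
```

View pics/end.png

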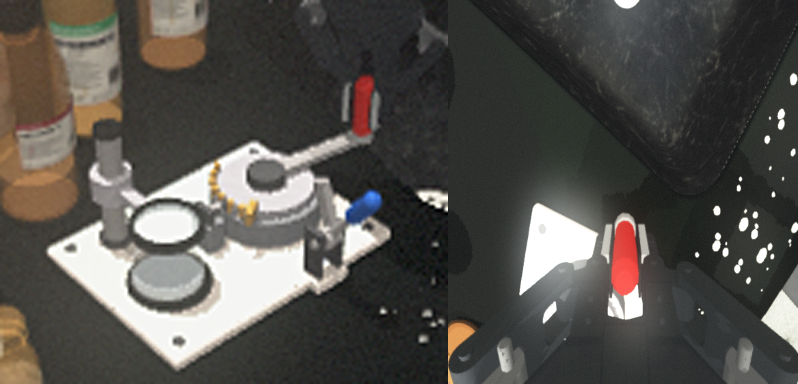

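The scene view shows the knob held between the fingers at (365,105), the cam leaning to the front, and the dish in place under the lens. I'll add half a millimetre to centre it on the fourth notch and let it settle.

```bash
python3 -m crank '[[[-0.07,0,0],[0,0,0],1],[[0,0,0],[0,0,0],1],[[0,0,0],[0,0,0],1],[[0,0,0],[0,0,0],1]]';python3 a.py
```

```text
time_s: 11.98
tool_pos: [587.1, 152.0, 80.7]
ee_rot: [-2.762, 1.493, -0.003]
wrist_force: [5.7, 5.3, 0.3]
finger_gap: 17.2
gripper_force: 58.9
theta 0.991 R 99.8 Ftan -6.2 Frad -4.7
```

```bash
python3 -c "
from workcell import robot; print(robot.job_done())"
```

```text
the job is handed in; nothing more can be done
None
```

The cam lock is flipped fully to the front, and the arm is holding the red knob on the fourth click (about 0.99 rad by the arm's own reading). The dish looked undisturbed in the last picture, the arm never came near the other glassware, and the job was handed in at about 12 s.

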